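# Load the top panel blank into the drilling fixture

## Task

Slide the blue top panel sideways off the stack onto the bed of the fixture, without disturbing the two bare panels below it, and press it gently home against the orange sprung stop pad: about 8 N, so that the pad gives a few millimetres, and never more than 14 N. Then swing the hold-down arm with the red knob across the panel, leaving the panel against the stop.

Things in the scene. Friction and masses are not known exactly. Their poses are not given: they have to be found in the camera images.
- top_panel: Blue rigid panel blank, 120 (its x) x 100 (its y) x 10 mm, 0.26 to 0.42 kg, too wide to grip; sliding it takes about 1.5 to 3 N. Origin: centre of its underside. It lies on top of the stack of three at the start, roughly square to the fixture (within 0.04 rad and 4 mm).
- middle_panel: Bare aluminium panel of the same size directly under the blue one, loose; origin at the centre of its underside. It must stay where it lies.
- bottom_panel: Bare aluminium panel of the same size at the bottom of the stack, loose; origin at the centre of its underside. It must stay where it lies.
- fixture: Loading fixture bolted to the bench, base plate 190 (x) x 345 (y) mm on a plywood riser, its top 40 mm above the bench; origin on the bench under it. Panels slide along its +y. The stack stands on its base plate round (0, -105) mm, panel undersides 40, 50 and 60 mm up. The dark bed runs from y = -45 to 175 mm, 10 mm in front of the stack; its top is at 58 mm, 2 mm below the underside of the top panel.
- bed (a point): Point on the bed's top at fixture (0, 0, 58) mm, axes as the fixture. From here to y = 160 mm guides 9 mm high leave 126 mm between them (x = +-63 mm); from y = -48 mm to here they flare, about 10 mm wider each side at the mouth.
- stop_middle (a point): Point on the bed's top at fixture (0, 85, 58) mm, NOT the stop itself: the stop is clamped so that its pad's free face lies anywhere up to 15 mm before or behind this along y; find it by feel or sight. Orange pad 44 mm wide, 2 to 11 mm above the bed, on a spring of 2.5 N/mm, travel 16 mm along +y, damped; behind it an aluminium block 40 mm wide, top 81 mm above the bench.
- hold_down (a joint): Angle (rad) of the steel hold-down arm: flat bar 16 mm wide, reaching 69 mm from its upright pivot at fixture (88, 55) mm, from 74 to 82 mm above the bench. 0: along fixture +y, beside the bed; grows counter-clockwise from above; 1.57: along fixture -x, over the panel without touching it; end 1.6. Stiff (about 0.08 N m), stays where left. Starts at 0 to 0.3.
- hold_down_knob (a point): Middle of the red upright knob on the hold-down arm, 14 mm in diameter, 26 mm tall (its foot 82 mm, its top 108 mm above the bench), 62 mm from the pivot. Can be pushed from the side or pinched from above.

How it is judged (in metres and radians):
On the way, in this order (a step that is already met when the one before it is completed fails the run):
1. the blue panel lies on the bed between the guides and is pressed against the stop pad with more than 4 N (z of top_panel in the frame of fixture between 0.0565 and 0.0605 m and x of top_panel in the frame of fixture between -0.006 and 0.006 m and contact force between top_panel and stop_pad_c0 above 4 N), for 0.2 s.
2. the hold-down arm is swung across the panel (joint above 1.3 rad) (value of joint hold_down above 1.3 rad), for 0.1 s.
At the end, for the whole second after the job is handed in: The blue panel lies flat and at rest on the bed between the guides (within 6 mm of the centre line, 0.06 rad of square), no more than about 4 mm from the stop pad; the hold-down arm stands across it (above 1.3 rad); the two lower panels are within 4 mm of where they started (z of top_panel in the frame of fixture between 0.0565 and 0.0605 m and x of top_panel in the frame of fixture between -0.006 and 0.006 m and horizontal distance between top_panel and stop_pad_c0 below 0.058 m and angle between the y axis of top_panel and the y axis of fixture, either way round below 0.06 rad and value of joint hold_down above 1.3 rad and linear speed of top_panel below 0.01 m/s and distance of each of middle_panel, bottom_panel from where it was at the start of the episode below 0.004 m); the robot touches nothing.
It fails at once if a lower panel is shifted by more than 4 mm (distance of any of middle_panel, bottom_panel from where it was at the start of the episode above 0.004 m).
It fails at once if the panel is pressed against the stop pad with more than 14 N (contact force between top_panel and stop_pad_c0 above 14 N).
It fails at once if the blue panel is tipped by more than 0.2 rad (angle between top_panel's own z axis and vertical above 0.2 rad).
It also fails if it takes over 72 s, if anything falls off the work surface, if the arm or the gripper's body presses on something with over 40 N, if the wrist force passes 120 N, or if a joint passes its speed limit or range.

## Robot

A 6-joint arm with a two-finger parallel gripper is mounted at the origin on a cart in front of the work surface, level with it; the furniture and walls round the work are solid. World frame = base frame: x ahead of the robot, y to its left, z up, the work surface at z = 0. Lengths are in mm, angles in rad, forces in N, time in s.
With the tool pointing down it reaches from about 375 to 750 mm from the base axis. Payload 9 kg.
Tool frame: the origin (TCP) lies on the centre line of the jaws, within the pads' length; the fingertips stand 14 mm ahead of it and the grasp point (between the pads) lies 5 mm behind it (ctrl.tips_ahead is the distance from the TCP to the fingertips, in mm); z points along the fingers, y is the line along which they close (so a half turn about z gives the same grasp; the last joint's range is limited). The gripper opens to 85 mm and grips with 20 to 120 N. Pads are 22 mm wide; open, the fingers measure 114 mm over their backs; the gripper's body (76 mm by 85 mm) begins 54 mm behind the grasp point. The pads swing forward as they close: fully open they stand 13 mm farther back than shut.
Start: joints at [-1.403, 0.104, 0.097, 1.564, 0, 1.353], TCP at [225.792, -555.925, 245.331] pointing down, gripper open.
Joint ranges: [-2.99, 2.99], [-0.84, 1.86], [-1.1, 1.16], [-1.84, 2.11], [-1.51, 1.56], [-3.14, 3.14]. Speed limits (rad/s): [2.22, 2.22, 2.57, 3.14, 3.14, 3.14].

## Interface

Orientations are given as a 3x3 rotation matrix whose columns are the frame's x, y, z axes.
In Python, from rig import ctrl gives the robot as it stands.
- The arm moves only by the shell command python3 -m handwheel 'ROWS' [FORCE]. ROWS is JSON, a list of rows, each a list of 3 entries, a list of its own where there are three numbers: the shift along the world's x, y, z in m, then the turn, a rotation vector about the world's x, y, z in degrees, then the finger opening in m, from 0 to 0.0854. In form: [[[dx, dy, dz], [wx, wy, wz], jaw], ...]. A call has 1 to 10 rows; each row shifts and turns the commanded pose from where the row before left it; what a row does not reach is not made up. A row lasts 1/8 s, in which the tool goes at most 62.5 mm and 10.7 degrees, less where a joint would pass 70% of its speed; a pose out of reach is approached as far as the arm can. A call is refused whole if a number of a shift passes 0.0625 or a number of a turn 10.7, either way. A call with a gripper value outside its range is refused whole. The fingers move at their own pace and stop on an object; FORCE is the grip in N (left out, the last holds). Time passes only in rows, so rows that do not move let the fingers close. It gives the time, the measured TCP pose, the force, the opening and the grip force at its end, in the units of the state.
- ctrl.get_state(): the state, without advancing time (a new reading comes with each control period).
- ctrl.grab_frame(name): name is "scene" or "top" or "wrist"; returns (picture, depth): 384x512x3 uint8, red, green, blue; 384x512 float32, mm along the optical axis (not along the pixel's ray), 0 where there is no reading.
- ctrl.camera_params(name): a dict with "fx", "fy", "cx", "cy" (pixels), "k1" (the pictures are not rectified: a ray, as slopes to the right and down, at radius r is drawn at 1 + k1 r^2 times it, then the intrinsics apply), "R" (3x3) and "t" (3): a world point X has camera coordinates R X + t; the wrist camera has in their place "T_tool_cam" (4x4, takes a point from camera to tool coordinates, whose origin is the TCP and whose axes are the flange's). Camera axes: x right, y down, z forward; pixel columns grow to the right and rows downward; lengths in mm; the calibration is good to about 2 mm. A picture is of the moment at which its call begins: read the wrist's pose just before it. camera_params takes no time and is no camera call.
- ctrl.job_done(): hands the job in; it is judged then, once.
Trained networks look in the newest picture that a camera, given by its name, has taken for a name from the list of things; names that differ only in an ending like _2 or _b are one class to them, and where a whole thing is asked for, a point or a joint stands for the part that bears it (a point fixed in the world has none). Each returns a list of dicts, best first, with "conf" (0 to 1); they miss things now and then, are a little off and sometimes report something else, mostly with a low value. They report only what shows in the picture. A call takes as long as a camera call.
- ctrl.spot_in(camera, name): "extent" ([centre column, centre row, width, height] in pixels, round what is visible of it).
- ctrl.silhouettes(camera, name): "region" (384x512 bool, what is visible of it) and "extent" ([centre column, centre row, width, height] in pixels, round what is visible of it).
- ctrl.mark_of(camera, name): "at" ([row, column] in pixels: a listed point, or the origin of a listed thing).
The state is a dict: "t": time; "joint_pos": joint angles; "qvel": joint speeds; "joint_torque": joint torques, N m; "position": TCP position; "eef_rot": TCP orientation; "force": force on the tool from outside, world axes, zero at the start; "torque": the same for the moment, N m; "grip_width": finger opening in mm; "gripper_force": force on a finger pad.
Only numpy, scipy, OpenCV 4.12 (cv2) and the standard library are available. Lean on these libraries where they do the work, as an engineer would, in place of code of your own. Each camera call takes 0.05 s, during which the arm holds its last target. There are 200 camera calls.

## Working session

There is one attempt and no reset: what is moved stays moved. The work goes in short steps, Python scripts to look and compute and a shell command to move; the robot and the scene stay as the last step left them, time stands still between calls to the robot, and variables do not carry over. Pictures are saved under pics/ and viewed, at most 10 in all, crops included, and the job is handed in when it is done.

```bash
ls; mkdir -p pics; cat > h.py <<'E'
import numpy as np, cv2
from rig import ctrl
def world(cam, uv, z=None, depth=None):
    """pixels (N,2) -> world by plane z or by depth"""
    p=ctrl.camera_params(cam); uv=np.atleast_2d(np.asarray(uv,float))
    d=np.c_[(uv[:,0]-p['cx'])/p['fx'],(uv[:,1]-p['cy'])/p['fy']]
    s=d.copy()
    for _ in range(20): s=d/(1+p['k1']*(s**2).sum(1,keepdims=True))
    ray=np.c_[s,np.ones(len(s))]
    if 'T_tool_cam' in p:
        st=ctrl.get_state(); T=np.array(p['T_tool_cam']); Rt=np.array(st['eef_rot'])
        Rw=Rt@T[:3,:3]; c=Rt@T[:3,3]+np.array(st['position'])
    else:
        R=np.array(p['R']); Rw=R.T; c=-R.T@np.array(p['t'])
    D=ray@Rw.T
    k=np.asarray(depth)[:,None] if depth is not None else ((z-c[2])/D[:,2])[:,None]
    return c+k*D
E
python3 - <<'E'
from h import *
st=ctrl.get_state(); print({k:np.round(v,3).tolist() for k,v in st.items()})
ims=[]
for c in('top','scene'):
    im,d=ctrl.grab_frame(c); np.save(f'{c}_d.npy',d); cv2.imwrite(f'pics/{c}0.png',im[:,:,::-1]); np.save(f'{c}_i.npy',im)
    p=ctrl.camera_params(c); print(c,p)
    for n in('top_panel','fixture','hold_down_knob','stop_middle','bed'):
        for r in ctrl.mark_of(c,n)[:1]: print(n,r)
E
```

```text
pics
{'t': 0.0, 'joint_pos': [-1.403, 0.105, 0.096, 1.564, 0.0, 1.353], 'qvel': [-0.001, 0.001, -0.001, 0.0, -0.002, 0.0], 'joint_torque': [0.001, -55.693, 50.365, 0.017, -0.0, -0.0], 'position': [225.738, -555.566, 244.478], 'eef_rot': [[0.926, 0.376, -0.0], [0.376, -0.926, 0.001], [0.0, -0.001, -1.0]], 'force': [0.241, -0.401, 0.52], 'torque': [-0.001, -0.035, -0.029], 'gripper_force': 0.0, 'grip_width': 85.635}
top {'fx': 361.4001007241635, 'fy': 361.4001007241635, 'cx': 251.94074207182797, 'cy': 194.43414681386074, 'k1': -0.09722233756377678, 'R': array([[ 0.02822461, -0.99956199, -0.00889946],
       [-0.98844387, -0.02658194, -0.14923848],
       [ 0.14893655,  0.01300881, -0.98876118]]), 't': array([151.14409128, 577.16419985, 865.42448333])}
top_panel {'at': [212.8, 300.4], 'conf': 0.69}
fixture {'at': [213.4, 258.1], 'conf': 0.62}
hold_down_knob {'at': [172.5, 214.6], 'conf': 0.66}
stop_middle {'at': [203.7, 222.4], 'conf': 0.69}
bed {'at': [208.9, 255.3], 'conf': 0.84}
scene {'fx': 452.401050093078, 'fy': 452.401050093078, 'cx': 253.85079856251724, 'cy': 188.94312476941508, 'k1': -0.07369936122849848, 'R': array([[-0.83527028, -0.54968947, -0.01284717],
       [-0.3993127 ,  0.62249923, -0.67308549],
       [ 0.37798536, -0.55707827, -0.73945309]]), 't': array([558.12824486, 175.10985451, 797.83353379])}
top_panel {'at': [167.7, 294.8], 'conf': 0.64}
fixture {'at': [217.8, 265.9], 'conf': 0.76}
hold_down_knob {'at': [206.4, 196.5], 'conf': 0.71}
stop_middle {'at': [219.1, 268.5], 'conf': 0.66}
bed {'at': [196.8, 268.3], 'conf': 0.88}
```

```bash
python3 - <<'E'
from h import *
im=cv2.imread('pics/top0.png'); cv2.imwrite('pics/top0c.png',cv2.resize(im[130:290,170:370],None,fx=4,fy=3.75)[:600,:800])
for c,n,uv,z in(('top','tp',(300.4,212.8),60),('top','knob',(214.6,172.5),95),('top','bed',(255.3,208.9),58),('top','stop',(222.4,203.7),58),
 ('scene','tp',(294.8,167.7),60),('scene','knob',(196.5,206.4),95),('scene','bed',(268.3,196.8),58),('scene','stop',(268.5,219.1),58)):
    print(c,n,world(c,uv,z).round(1))
i=np.load('top_i.npy')
h=cv2.cvtColor(i,cv2.COLOR_RGB2HSV)
m=((h[...,0]>95)&(h[...,0]<125)&(h[...,1]>120)).astype(np.uint8)
n,l,s,ce=cv2.connectedComponentsWithStats(m); k=1+s[1:,4].argmax(); print(s[k])
ys,xs=np.where(l==k); P=world('top',np.c_[xs,ys],70)[:,:2]
r=cv2.minAreaRect(P.astype(np.float32)); print('panel top',r)
mo=((h[...,0]>5)&(h[...,0]<20)&(h[...,1]>150)).astype(np.uint8)
n,l,s,ce=cv2.connectedComponentsWithStats(mo)
for k in range(1,n):
    if s[k,4]>15: print('orange',s[k],world('top',ce[k],69).round(1))
mr=(((h[...,0]<5)|(h[...,0]>173))&(h[...,1]>150)).astype(np.uint8)
n,l,s,ce=cv2.connectedComponentsWithStats(mr)
for k in range(1,n):
    if s[k,4]>10: print('red',s[k],world('top',ce[k],100).round(1))
E
```

```text
top tp [[528.   46.6  60. ]]
top knob [[615.9 257.5  95. ]]
top bed [[534.9 157.5  58. ]]
top stop [[545.6 239.1  58. ]]
scene tp [[531.2  54.6  60. ]]
scene knob [[614.9 266.2  95. ]]
scene bed [[535.6 149.4  58. ]]
scene stop [[506.  195.7  58. ]]
[ 280  186   41   50 1925]
panel top ((533.55322265625, 48.2073974609375), (97.72770690917969, 117.33418273925781), 88.85362243652344)
orange [495 120   4   7  20] [[ 777.7 -476.4   69. ]]
orange [217 196   5  18  68] [[541.5 246.   69. ]]
red [ 462    6   50   74 2416] [[1006.2 -459.1  100. ]]
red [369 145  20   3  39] [[ 691.3 -138.2  100. ]]
red [209 170   5   6  25] [[614.8 265.  100. ]]
red [462 220   4   3  11] [[ 513.1 -344.5  100. ]]
red [384 284   9   4  18] [[ 360.6 -157.   100. ]]
red [290 376   5   7  11] [[148.9  65.1 100. ]]
```

View pics/top0c.png

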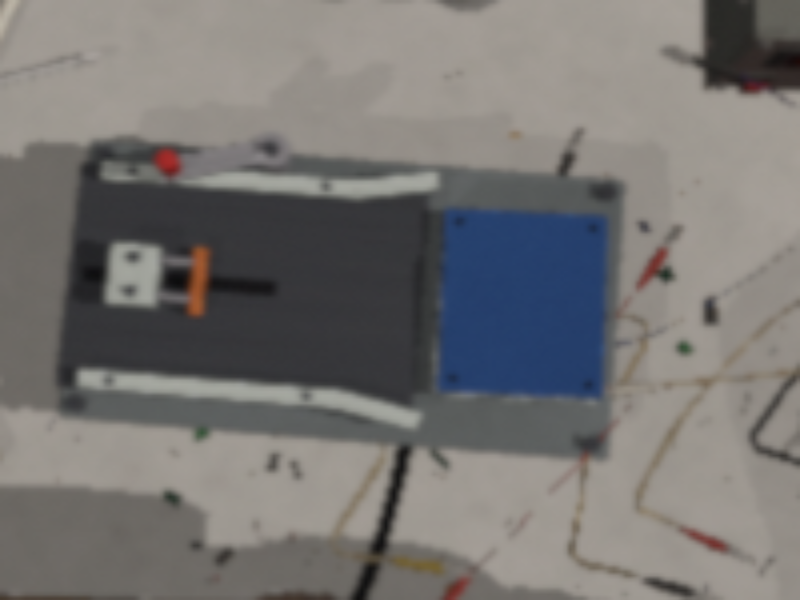

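View pics/scene0.png

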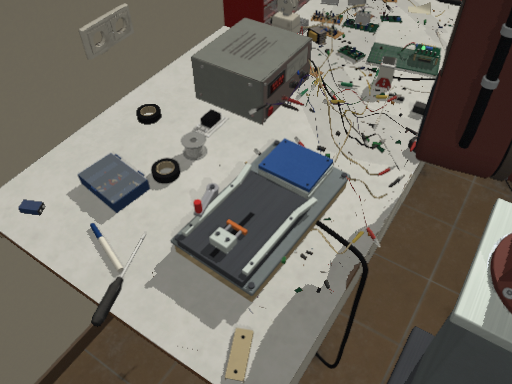

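The top crop shows the blue panel at crop (525,302), the orange pad at (199,281) and the red knob at (167,161). The fixture's +y runs left in the image, close to world +y. Next I'll fit the fixture pose.

```bash
python3 - <<'E'
from h import *
from scipy.optimize import least_squares
f=lambda a:np.array(a,float)/[4,3.75]+[170,130]-0.37
pts=[((622,182),40,(95,-172.5)),((606,456),40,(-95,-172.5)),((60,408),40,(-95,172.5)),((95,143),40,(95,172.5)),((267,150),82,(88,55))]
W=np.array([world('top',f(p),z)[0,:2] for p,z,_ in pts]); F=np.array([q for *_,q in pts],float)
def T(v,F): c,s=np.cos(v[2]),np.sin(v[2]); return F@np.array([[c,-s],[s,c]]).T+v[:2]
r=least_squares(lambda v:(T(v,F)-W).ravel(),[535,155,0]); print(r.x.round(4)); print(r.fun.reshape(-1,2).round(1))
v=r.x; c,s=np.cos(v[2]),np.sin(v[2])
inv=lambda p:(np.array(p)-v[:2])@np.array([[c,-s],[s,c]])
i=np.load('top_i.npy'); h=cv2.cvtColor(i,cv2.COLOR_RGB2HSV)
print('panel fix',inv((533.55,48.2)),'pad',inv((541.5,246)),'knob',inv((614.8,265)))
m=((h[...,0]>95)&(h[...,0]<125)&(h[...,1]>120)).astype(np.uint8)
l=cv2.connectedComponentsWithStats(m)
k=1+l[2][1:,4].argmax(); cn=max(cv2.findContours((l[1]==k).astype(np.uint8),0,1)[0],key=len)[:,0].astype(float)
P=world('top',cn,70)[:,:2]; bx=cv2.boxPoints(cv2.minAreaRect(P.astype(np.float32))); print('panel box',inv(bx).round(1))
print('tips',ctrl.tips_ahead)
for n in ('rear mid',(0,-155)),('knob',(88,117)): print(n)
E
```

```text
[ 5.376767e+02  1.561767e+02 -5.930000e-02]
[[ 1.9 -3.2]
 [-3.  -1.9]
 [-4.7  2. ]
 [ 4.2  3.4]
 [ 1.6 -0.3]]
panel fix [   2.27557596 -108.03151579] pad [-1.50329388 89.89211252] knob [ 70.54273991 113.20002994]
panel box [[ -54.4 -159.2]
 [  62.8 -154.5]
 [  59.   -56.9]
 [ -58.3  -61.5]]
tips 14.0
('rear mid', (0, -155))
('knob', (88, 117))
```

```bash
python3 -m handwheel '[[[0.025,0.044,0],[0,0,5.4],0.06],[[0.025,0.044,0],[0,0,5.4],0.06],[[0.025,0.044,0],[0,0,5.4],0.06],[[0.025,0.044,0],[0,0,5.4],0.06],[[0.025,0.044,0],[0,0,5.4],0.06],[[0.025,0.044,0],[0,0,5.4],0.06],[[0.025,0.044,0],[0,0,5.4],0.06],[[0.025,0.044,0],[0,0,5.4],0.06],[[0.025,0.044,0],[0,0,5.4],0.06],[[0.025,0.044,0],[0,0,5.4],0.06]]'
python3 -m handwheel '[[[0.025,0.044,0],[0,0,5.4],0.06],[[0.025,0.044,0],[0,0,5.4],0.06],[[0,0,0],[0,0,0],0.06]]'
python3 - <<'E'
from h import *
st=ctrl.get_state(); im,d=ctrl.grab_frame('wrist'); cv2.imwrite('pics/w0.png',im[:,:,::-1]); np.save('w_i.npy',im); np.save('w_d.npy',d)
print(st['t'],np.round(st['position'],1),np.round(st['eef_rot'],3).tolist(),np.round(st['force'],2)); print(ctrl.camera_params('wrist'))
for n in('top_panel','fixture','hold_down_knob','stop_middle','bed'): print(n,ctrl.mark_of('wrist',n)[:1])
E
```

```text
t: 1.85
position: [476.5, -114.4, 245.6]
eef_rot: [[0.237, 0.971, 0.001], [0.971, -0.237, -0.0], [-0.0, 0.001, -1.0]]
force: [0.1, -1.1, 0.2]
grip_width: 59.8
gripper_force: 0.0
t: 2.22
position: [526.6, -25.2, 245.2]
eef_rot: [[0.049, 0.999, 0.0], [0.999, -0.049, 0.0], [0.0, 0.0, -1.0]]
force: [-0.2, -1.2, 0.1]
grip_width: 60.3
gripper_force: 0.0
2.225 [526.6 -25.2 245.2] [[0.049, 0.999, 0.0], [0.999, -0.049, 0.0], [0.0, 0.0, -1.0]] [-0.16 -1.17  0.06]
{'fx': 339.6565057247192, 'fy': 339.6565057247192, 'cx': 256.3003601335123, 'cy': 194.35717049277238, 'k1': -0.07825120696311436, 'T_tool_cam': array([[-1.15306773e-03, -9.61538456e-01, -2.74667922e-01,
         6.95773034e+01],
       [ 9.99999209e-01, -9.70714814e-04, -7.99828345e-04,
        -8.96013442e-01],
       [ 5.02441491e-04, -2.74668627e-01,  9.61538815e-01,
        -1.28580760e+02],
       [ 0.00000000e+00,  0.00000000e+00,  0.00000000e+00,
         1.00000000e+00]])}
top_panel [{'at': [92.0, 258.1], 'conf': 0.76}]
fixture []
hold_down_knob []
stop_middle []
bed []
```

View pics/w0.png

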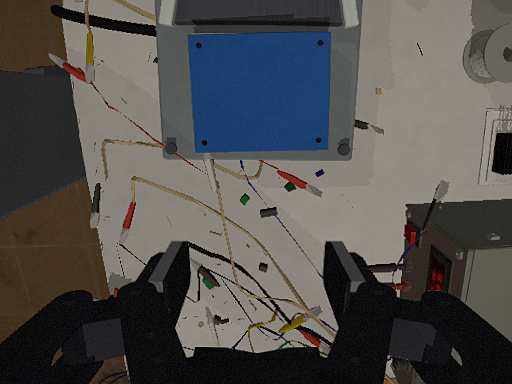

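The wrist view shows the blue panel with corners near (190,35), (330,32), (328,150), (195,152). The fixture's rear edge runs from (163,158) to (357,160). The power supply is at lower right, around (450,250).

```bash
python3 - <<'E'
from h import *
i=np.load('w_i.npy'); h=cv2.cvtColor(i,cv2.COLOR_RGB2HSV)
m=((h[...,0]>95)&(h[...,0]<125)&(h[...,1]>120)&(h[...,2]>90)).astype(np.uint8)
l=cv2.connectedComponentsWithStats(m); k=1+l[2][1:,4].argmax(); print(l[2][k])
cn=max(cv2.findContours((l[1]==k).astype(np.uint8),0,1)[0],key=len)
P=world('wrist',cn[:,0],70)[:,:2]; r=cv2.minAreaRect(P.astype(np.float32)); print(r); print(cv2.boxPoints(r).round(1))
d=np.load('w_d.npy'); ys,xs=np.where(l[1]==k)
Z=world('wrist',np.c_[xs,ys],depth=d[ys,xs]); print('z',np.median(Z[:,2]))
print('plate rear corners',world('wrist',[(157,158),(358,160)],40).round(1), 'left/right edge further', world('wrist',[(160,60),(360,60)],40).round(1))
# side edges of plate: rows gradient
g=cv2.cvtColor(i,cv2.COLOR_RGB2GRAY)
for row in (20,50,80,110,140): print(row,g[row,150:192].tolist(),g[row,330:372].tolist())
E
```

```text
[  188    32   143   121 16108]
((531.857666015625, 43.997779846191406), (99.30795288085938, 119.33477783203125), 88.02733612060547)
[[470.5  -3.6]
 [589.8  -7.7]
 [593.2  91.6]
 [473.9  95.7]]
z 70.17793899806495
plate rear corners [[426.  -11.3  40. ]
 [626.7 -24.7  40. ]] left/right edge further [[440.5  80.9  40. ]
 [627.3  70.4  40. ]]
20 [137, 138, 130, 136, 99, 117, 71, 77, 104, 140, 147, 143, 146, 145, 146, 145, 144, 150, 150, 150, 147, 140, 90, 77, 75, 51, 55, 54, 48, 54, 54, 58, 55, 56, 53, 58, 54, 55, 58, 57, 57, 41] [53, 57, 53, 50, 49, 52, 53, 57, 52, 53, 54, 59, 74, 78, 104, 132, 149, 150, 149, 150, 146, 148, 147, 147, 151, 155, 150, 144, 101, 79, 77, 108, 137, 131, 126, 129, 130, 128, 127, 128, 127, 128]
50 [138, 137, 139, 139, 137, 139, 149, 61, 77, 92, 87, 86, 89, 88, 86, 86, 86, 86, 87, 86, 86, 86, 88, 88, 85, 89, 89, 85, 86, 85, 87, 89, 88, 86, 85, 86, 88, 89, 73, 52, 56, 58] [63, 82, 88, 88, 89, 91, 84, 88, 91, 93, 94, 92, 92, 93, 93, 92, 94, 94, 93, 94, 93, 90, 93, 94, 94, 93, 95, 89, 77, 116, 134, 133, 129, 129, 131, 130, 132, 129, 131, 131, 129, 129]
80 [141, 1
[... 391 characters left out ...]
1, 131, 135, 138, 81, 75, 91, 91, 92, 91, 90, 92, 89, 90, 89, 89, 90, 90, 89, 90, 90, 91, 88, 92, 91, 88, 90, 89, 92, 91, 91, 90, 92, 90, 92, 95] [87, 83, 84, 86, 86, 84, 86, 86, 89, 86, 89, 84, 87, 89, 88, 87, 84, 88, 87, 90, 86, 93, 92, 92, 82, 111, 137, 132, 131, 132, 132, 133, 131, 131, 133, 134, 131, 130, 132, 132, 129, 132]
140 [134, 137, 142, 112, 33, 37, 62, 99, 114, 143, 139, 126, 89, 77, 91, 96, 74, 54, 62, 57, 55, 57, 59, 58, 56, 53, 80, 90, 88, 86, 86, 85, 84, 86, 86, 85, 89, 89, 95, 92, 92, 95] [85, 86, 88, 87, 87, 86, 86, 89, 89, 89, 61, 58, 55, 57, 55, 57, 56, 55, 58, 57, 93, 86, 78, 132, 137, 135, 134, 134, 134, 134, 133, 134, 134, 134, 133, 134, 136, 133, 134, 135, 133, 136]
```

```bash
python3 - <<'E'
from h import *
for e in ([(157,50),(158.3,80),(160,110),(162.3,140)],[(358.7,50),(357.3,80),(354.8,110),(352.5,140)]):
    P=world('wrist',e,40)[:,:2]; k=np.polyfit(P[:,1],P[:,0],1); print(P.round(1).tolist(),'dx/dy',k[0], 'x at y=50',np.polyval(k,50))
print(world('wrist',[(163,152),(352,152)],40))
# long edges/guides in the top picture
i=np.load('top_i.npy'); m=((i.min(2)>165)).astype(np.uint8); m[:165]=0;m[245:]=0;m[:,:185]=0;m[:,285:]=0
h=cv2.cvtColor(i,cv2.COLOR_RGB2HSV)
n,l,s,c=cv2.connectedComponentsWithStats(m)
for k in range(1,n):
    if s[k,4]>60:
        ys,xs=np.where((l==k)); q=xs<250
        P=world('top',np.c_[xs,ys],67)[:,:2][q]
        if q.sum()>30:
            f=np.polyfit(P[:,1],P[:,0],1); print(s[k],'guide slope',f[0],'x at y=200',np.polyval(f,200), P[:,1].min(),P[:,1].max())
E
```

```text
[[438.7, 90.0], [436.7, 63.0], [435.0, 35.2], [433.6, 6.2]] dx/dy 0.06094868256926091 x at y=50 436.0999974895455
[[626.0, 79.4], [624.9, 52.3], [622.7, 24.5], [620.8, -4.4]] dx/dy 0.0637709244316499 x at y=50 624.3825992992408
[[432.81130831  -5.63968345  40.        ]
 [620.49398515 -16.34394337  40.        ]]
```

```bash
python3 - <<'E'
from h import *
d=np.load('w_d.npy'); ys,xs=np.where((d>0)&(d<190)); 
p=ctrl.camera_params('wrist'); st=ctrl.get_state()
W=world('wrist',np.c_[xs,ys],depth=d[ys,xs]); L=(W-st['position'])@np.array(st['eef_rot'])
for s in(-1,1):
    q=(L[:,1]*s>0)&(L[:,2]>-30); A=L[q]; o=np.argsort(-A[:,2])
    print(s,q.sum(),np.percentile(A[:,2],[50,90,99,100]).round(1),A[o[:200:20]].round(1).tolist())
print(ctrl.tips_ahead, st['grip_width'])
E
```

```text
-1 2426 [-15.3   1.2   7.5   9.6] [[-8.2, -31.4, 9.6], [-2.7, -31.2, 7.8], [4.3, -31.4, 6.6], [0.2, -31.1, 5.9], [-4.8, -31.3, 5.3], [-6.5, -31.3, 4.7], [0.7, -31.1, 4.0], [-8.3, -31.2, 3.6], [-2.1, -31.1, 3.1], [8.2, -31.2, 2.4]]
1 2422 [-14.9   1.2   7.6   9.3] [[7.3, 28.9, 9.3], [-3.7, 28.8, 7.8], [7.5, 28.9, 6.8], [-1.7, 28.8, 5.8], [10.6, 28.8, 5.1], [-4.5, 28.8, 4.6], [10.6, 30.3, 4.0], [10.8, 33.2, 3.6], [10.1, 32.7, 3.0], [10.8, 32.9, 2.5]]
14.0 59.829007929668634
```

```bash
python3 -m handwheel '[[[-0.001,-0.006,-0.03],[0,0,-0.7],0.06],[[0,0,-0.04],[0,0,0],0.06],[[0,0,-0.04],[0,0,0],0.06],[[0,0,-0.03],[0,0,0],0.06],[[0,0,-0.02],[0,0,0],0.06],[[0,0,-0.0115],[0,0,0],0.06],[[0,0,0],[0,0,0],0.06],[[0,0,0],[0,0,0],0.06]]'
python3 - <<'E'
from h import *
s=ctrl.get_state(); im,d=ctrl.grab_frame('wrist'); cv2.imwrite('pics/w1.png',im[:,:,::-1]); np.save('w_d1.npy',d)
print(np.round(s['force'],2),np.round(s['position'],2))
E
```

```text
t: 3.52
position: [525.4, -34.3, 74.9]
eef_rot: [[0.067, 0.998, 0.001], [0.998, -0.067, -0.0], [-0.0, 0.001, -1.0]]
force: [-0.6, -1.2, 1.0]
grip_width: 59.9
gripper_force: 0.0
[-0.63 -1.19  1.05] [525.35 -34.31  74.89]
```

View pics/w1.png

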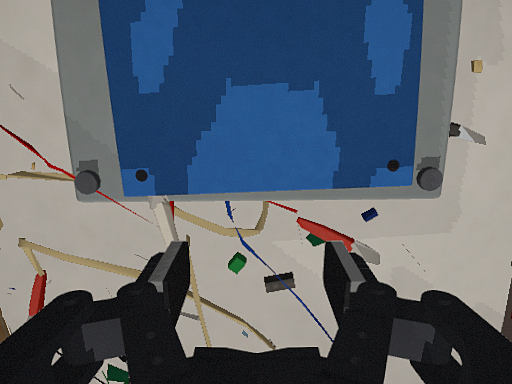

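```bash
python3 - <<'E'
from h import *
zs=[]
for _ in range(4): 
    s=ctrl.get_state(); zs.append(s['position']); im,d=ctrl.grab_frame('wrist')
zs=np.array(zs); print(zs.round(2).tolist())
print(world('wrist',[(122,195),(413,184)],70).round(1))
ys,xs=np.where((d>0)&(d<190)); W=world('wrist',np.c_[xs,ys],depth=d[ys,xs]); L=(W-s['position'])@np.array(s['eef_rot'])
print([np.percentile(W[(L[:,1]*k>0)&(L[:,2]>0),2],[0,1,5]).round(1).tolist() for k in(-1,1)])
yy,xx=np.mgrid[150:180:3,200:330:5]; dd=d[yy,xx].ravel(); P=world('wrist',np.c_[xx.ravel(),yy.ravel()],depth=dd); print('panel z',np.median(P[:,2]),P[:,2].std())
E
```

```text
[[525.46, -34.27, 74.98], [525.44, -34.2, 74.89], [525.36, -34.13, 74.76], [525.28, -34.08, 74.58]]
[[470.9   1.   70. ]
 [590.8  -2.4  70. ]]
[[-2.8, -0.8, 0.2], [-2.7, -1.0, 0.0]]
panel z 69.71627370450568 8.267870950531835
```

```bash
python3 -m handwheel '[[[0.0005,0.008,-0.001],[0,0,0],0.06],[[0.0005,0.008,0],[0,0,0],0.06],[[0,0.002,0],[0,0,0],0.06],[[0,0.002,0],[0,0,0],0.06],[[0,0.002,0],[0,0,0],0.06],[[0,0.002,0],[0,0,0],0.06],[[0,0.002,0],[0,0,0],0.06],[[0,0,0],[0,0,0],0.06]]'
python3 -m handwheel '[[[0.0001,0.002,0],[0,0,0],0.06],[[0.0001,0.002,0],[0,0,0],0.06],[[0.0001,0.002,0],[0,0,0],0.06]]'
```

```text
t: 4.78
position: [525.8, -7.8, 72.8]
eef_rot: [[0.066, 0.998, 0.0], [0.998, -0.066, 0.0], [0.0, 0.0, -1.0]]
force: [-0.8, -0.5, -0.7]
grip_width: 59.9
gripper_force: 0.4
t: 5.15
position: [526.1, -1.8, 72.8]
eef_rot: [[0.066, 0.998, 0.0], [0.998, -0.066, -0.0], [-0.0, 0.0, -1.0]]
force: [0.7, -1.0, -0.3]
grip_width: 60.0
gripper_force: 0.9
```

```bash
python3 - <<'E'
from h import *
im,d=ctrl.grab_frame('wrist'); cv2.imwrite('pics/w2.png',im[:,:,::-1])
print([np.round(ctrl.get_state()['force'],2).tolist()])
E
```

```text
[[0.08, -0.24, -1.07]]
```

View pics/w2.png

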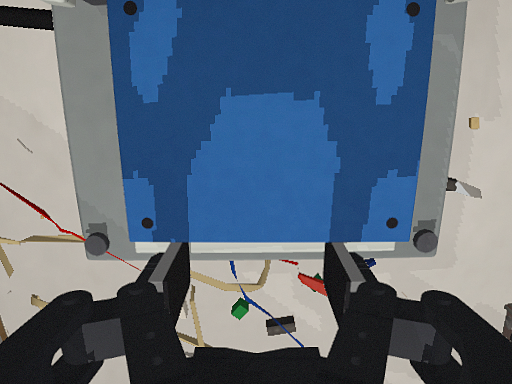

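```bash
python3 -m handwheel '[[[0.0002,0.004,0],[0,0,0],0.06],[[0.0004,0.006,0],[0,0,0],0.06],[[0.0004,0.006,0],[0,0,0],0.06],[[0.0004,0.006,0],[0,0,0],0.06],[[0.0004,0.006,0],[0,0,0],0.06],[[0.0004,0.006,0],[0,0,0],0.06],[[0.0004,0.006,0],[0,0,0],0.06],[[0.0003,0.005,0],[0,0,0],0.06],[[0.0003,0.005,0],[0,0,0],0.06]]'
python3 - <<'E'
from h import *
im,d=ctrl.grab_frame('top'); cv2.imwrite('pics/t2.png',cv2.resize(im[150:260,180:350,::-1],None,fx=4.5,fy=4.5))
s=ctrl.get_state(); print(s['t'],np.round(s['force'],2).tolist())
E
```

```text
t: 6.32
position: [528.4, 46.9, 72.8]
eef_rot: [[0.067, 0.998, -0.002], [0.998, -0.067, -0.004], [-0.004, -0.002, -1.0]]
force: [-1.2, -3.2, 1.4]
grip_width: 59.9
gripper_force: 1.2
6.375 [-2.05, -3.65, 1.93]
```

View pics/t2.png

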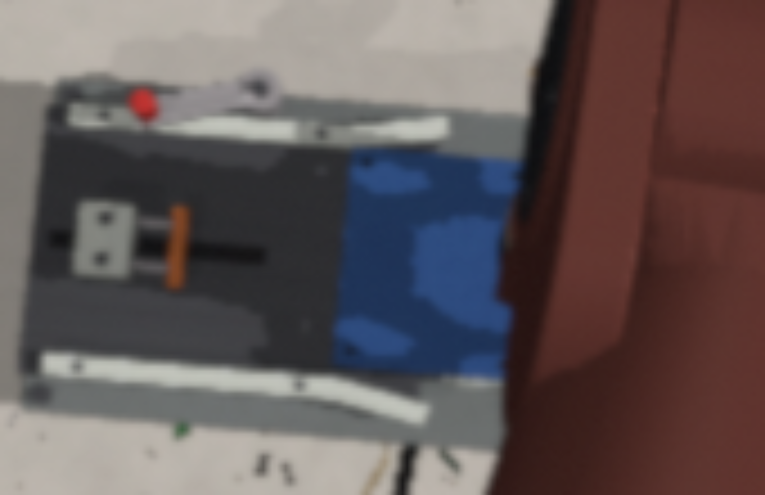

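The panel (front edge around crop column 345) is entering the mouth of the guides square and slightly toward the upper one, with the pad at (178,247). I'll keep pushing.

```bash
python3 -m handwheel '[[[0.0003,0.005,0],[0,0,0],0.06],[[0.0003,0.005,0],[0,0,0],0.06],[[0.0003,0.005,0],[0,0,0],0.06],[[0.0003,0.005,0],[0,0,0],0.06],[[0.0003,0.005,0],[0,0,0],0.06]]'
python3 -m handwheel '[[[0.0003,0.005,0],[0,0,0],0.06],[[0.0003,0.005,0],[0,0,0],0.06],[[0.0003,0.005,0],[0,0,0],0.06],[[0.0003,0.005,0],[0,0,0],0.06],[[0.0003,0.005,0],[0,0,0],0.06]]'
python3 - <<'E'
from h import *
im,d=ctrl.grab_frame('top'); cv2.imwrite('pics/t3.png',cv2.resize(im[150:260,180:350,::-1],None,fx=4.5,fy=4.5))
h=cv2.cvtColor(im,cv2.COLOR_RGB2HSV)
m=((h[...,0]>95)&(h[...,0]<125)&(h[...,1]>120)&(h[...,2]>60)).astype(np.uint8)
l=cv2.connectedComponentsWithStats(m);
for k in range(1,l[0]):
    if l[2][k,4]>500: print('blue',l[2][k])
s=ctrl.get_state(); print(s['t'],np.round(s['force'],2).tolist())
E
```

```text
t: 7.0
position: [530.0, 72.4, 72.9]
eef_rot: [[0.066, 0.998, -0.002], [0.998, -0.066, -0.002], [-0.002, -0.002, -1.0]]
force: [-5.9, -8.0, 5.0]
grip_width: 60.2
gripper_force: 4.5
t: 7.62
position: [532.0, 98.4, 72.6]
eef_rot: [[0.066, 0.998, -0.001], [0.998, -0.066, -0.0], [-0.0, -0.001, -1.0]]
force: [-2.0, -3.2, 0.0]
grip_width: 60.3
gripper_force: 1.7
blue [ 233  182   27   50 1129]
7.675 [-2.23, -0.84, -0.37]
```

View pics/t3.png

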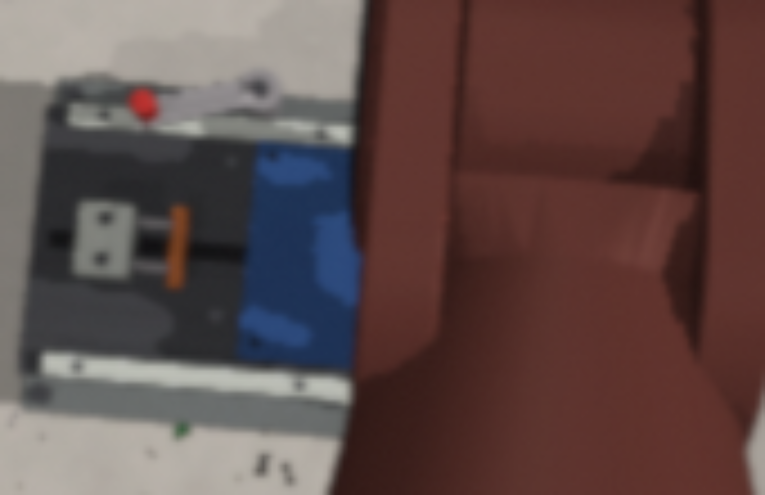

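Seen from the top camera, the panel is square between the guides and about 30 mm short of the pad (pad face at crop column 189, panel front at 248).

```bash
python3 -m handwheel '[[[0.0002,0.004,0],[0,0,0],0.06],[[0.0002,0.004,0],[0,0,0],0.06],[[0.0002,0.004,0],[0,0,0],0.06],[[0.0002,0.004,0],[0,0,0],0.06],[[0.0002,0.003,0],[0,0,0],0.06],[[0.0001,0.002,0],[0,0,0],0.06]]'
python3 -m handwheel '[[[0.0001,0.001,0],[0,0,0],0.06],[[0.0001,0.001,0],[0,0,0],0.06]]'
python3 -m handwheel '[[[0.0001,0.001,0],[0,0,0],0.06],[[0.0001,0.001,0],[0,0,0],0.06]]'
python3 -m handwheel '[[[0.0001,0.001,0],[0,0,0],0.06],[[0,0.0005,0],[0,0,0],0.06]]'
```

```text
t: 8.43
position: [533.4, 119.3, 72.8]
eef_rot: [[0.066, 0.998, 0.0], [0.998, -0.066, 0.0], [0.0, 0.0, -1.0]]
force: [-1.8, -2.9, -1.7]
grip_width: 60.4
gripper_force: 1.3
t: 8.68
position: [533.5, 121.1, 72.8]
eef_rot: [[0.066, 0.998, -0.0], [0.998, -0.066, -0.0], [-0.0, -0.0, -1.0]]
force: [-2.7, -1.9, -1.4]
grip_width: 59.9
gripper_force: 1.5
t: 8.93
position: [533.7, 123.1, 72.8]
eef_rot: [[0.066, 0.998, -0.0], [0.998, -0.066, -0.0], [-0.0, 0.0, -1.0]]
force: [-2.2, -2.8, -0.8]
grip_width: 60.0
gripper_force: 1.6
t: 9.18
position: [533.9, 124.6, 72.8]
eef_rot: [[0.066, 0.998, 0.0], [0.998, -0.066, -0.0], [-0.0, 0.0, -1.0]]
force: [-3.3, -3.5, -0.8]
grip_width: 59.9
gripper_force: 1.6
```

```bash
python3 -m handwheel '[[[0,0.001,0],[0,0,0],0.06],[[0.0001,0.0005,0],[0,0,0],0.06]]'
python3 -m handwheel '[[[0,0.001,0],[0,0,0],0.06],[[0.0001,0.0005,0],[0,0,0],0.06]]' | grep -E 'pos|for'
python3 -m handwheel '[[[0,0.0005,0],[0,0,0],0.06],[[0.0001,0.0005,0],[0,0,0],0.06]]' | grep -E 'pos|for'

```

```text
t: 9.43
position: [534.0, 126.1, 72.8]
eef_rot: [[0.066, 0.998, 0.0], [0.998, -0.066, -0.0], [0.0, 0.0, -1.0]]
force: [-3.5, -3.6, -1.1]
grip_width: 59.8
gripper_force: 1.6
position: [534.1, 127.6, 72.9]
force: [-2.4, -2.5, -0.7]
gripper_force: 1.6
position: [534.2, 128.6, 72.8]
force: [-2.3, -3.0, -0.7]
gripper_force: 1.7
```

```bash
python3 -m handwheel '[[[0,0.0005,0],[0,0,0],0.06],[[0.0001,0.0005,0],[0,0,0],0.06]]'| grep -E 'pos|for'
python3 -m handwheel '[[[0,0.0005,0],[0,0,0],0.06],[[0.0001,0.0005,0],[0,0,0],0.06]]' | grep -E 'pos|for'
python3 - <<'E'
from h import *
im,d=ctrl.grab_frame('top'); h=cv2.cvtColor(im,cv2.COLOR_RGB2HSV)
m=((h[...,0]>95)&(h[...,0]<125)&(h[...,1]>120)&(h[...,2]>60)).astype(np.uint8)
mo=((h[...,0]>5)&(h[...,0]<20)&(h[...,1]>150)).astype(np.uint8)
for r in range(196,215,3): print(r,np.where(m[r,215:260])[0][:1]+215,np.where(mo[r,205:240])[0]+205)
E
```

```text
position: [534.3, 129.6, 72.8]
force: [-2.0, -3.5, -1.0]
gripper_force: 1.8
position: [534.4, 130.6, 72.8]
force: [-3.2, -3.8, -0.8]
gripper_force: 1.8
196 [223] [219 220]
199 [223] [219 220]
202 [223] [218 219 220]
205 [222] [217 218 219 220]
208 [222] [218 219]
211 [222] [218 219]
214 [221] []
```

```bash
python3 -m handwheel '[[[0,0.0005,0],[0,0,0],0.06],[[0.0001,0.0005,0],[0,0,0],0.06]]'| grep -E 'pos|for'
python3 -m handwheel '[[[0,0.0005,0],[0,0,0],0.06],[[0.0001,0.0005,0],[0,0,0],0.06]]' | grep -E 'pos|for'
```

```text
position: [534.4, 131.6, 72.8]
force: [-3.5, -4.2, -0.4]
gripper_force: 1.9
position: [534.6, 132.5, 72.8]
force: [-3.5, -5.0, -1.3]
gripper_force: 2.4
```

```bash
python3 -m handwheel '[[[0,0.0005,0],[0,0,0],0.06],[[0.0001,0.0005,0],[0,0,0],0.06]]'| grep -E 'pos|for'
```

```text
position: [534.6, 133.2, 72.8]
force: [-3.8, -6.4, -0.3]
gripper_force: 3.3
```

```bash
python3 -m handwheel '[[[0,0.0005,0],[0,0,0],0.06],[[0.0001,0.0005,0],[0,0,0],0.06],[[0,0,0],[0,0,0],0.06]]'| grep -E 'pos|for'
```

```text
position: [534.7, 133.9, 72.8]
force: [-3.6, -7.2, 0.1]
gripper_force: 3.9
```

```bash
python3 -m handwheel '[[[0,0.0005,0],[0,0,0],0.06],[[0.0001,0.0005,0],[0,0,0],0.06],[[0,0,0],[0,0,0],0.06]]'| grep -E 'pos|for'
python3 -m handwheel '[[[0,0.0005,0],[0,0,0],0.06],[[0,0,0],[0,0,0],0.06],[[0,0,0],[0,0,0],0.06]]'| grep -E 'pos|for'
```

```text
position: [534.8, 134.5, 72.8]
force: [-3.7, -10.0, 0.8]
gripper_force: 4.8
position: [534.8, 134.9, 72.8]
force: [-4.0, -9.9, 0.5]
gripper_force: 5.2
```

```bash
python3 -m handwheel '[[[0,0.0003,0],[0,0,0],0.06],[[0,0,0],[0,0,0],0.06],[[0,0,0],[0,0,0],0.06],[[0,0,0],[0,0,0],0.06]]'| grep -E 'pos|for'
python3 -m handwheel '[[[0,-0.0005,0],[0,0,0],0.06],[[0,-0.0005,0],[0,0,0],0.06],[[0,-0.0005,0],[0,0,0],0.06],[[0,-0.0005,0],[0,0,0],0.06],[[0,-0.0005,0],[0,0,0],0.06],[[0,-0.0005,0],[0,0,0],0.06],[[0,-0.001,0],[0,0,0],0.06],[[0,-0.001,0],[0,0,0],0.06],[[0,-0.002,0],[0,0,0],0.06],[[0,-0.003,0],[0,0,0],0.06]]'| grep -E 'pos|for'
python3 -m handwheel '[[[0,-0.006,0],[0,0,0],0.06],[[0,-0.004,0.01],[0,0,0],0.06],[[0,0,0.04],[0,0,0],0.06],[[0,0,0.04],[0,0,0],0.06],[[0,0,0.03],[0,0,0],0.06],[[0,0,0],[0,0,0],0.06]]'
python3 - <<'E'
from h import *
s=ctrl.get_state(); im,d=ctrl.grab_frame('wrist'); cv2.imwrite('pics/w4.png',im[:,:,::-1]); np.save('w_i4.npy',im)
print(ctrl.mark_of('wrist','hold_down_knob')[:2],ctrl.mark_of('wrist','top_panel')[:1])
h=cv2.cvtColor(im,cv2.COLOR_RGB2HSV)
mr=(((h[...,0]<6)|(h[...,0]>173))&(h[...,1]>150)&(h[...,2]>60)).astype(np.uint8)
n,l,st,ce=cv2.connectedComponentsWithStats(mr)
for k in range(1,n):
    if st[k,4]>60: print('red',st[k],world('wrist',ce[k],100).round(1))
E
```

```text
position: [534.8, 135.1, 72.8]
force: [-4.0, -10.8, 0.4]
gripper_force: 5.5
position: [534.9, 126.3, 72.9]
force: [-0.5, 0.3, -0.0]
gripper_force: 0.0
t: 14.85
position: [536.5, 116.1, 196.4]
eef_rot: [[0.066, 0.998, 0.005], [0.998, -0.066, -0.0], [0.0, 0.005, -1.0]]
force: [0.3, -0.3, 0.2]
grip_width: 60.2
gripper_force: 0.0
[] [{'at': [85.6, 251.2], 'conf': 0.84}]
red [ 52 209  26  20 178] [[396.7 114.8 100. ]]
red [277 318  30  16 181] [[554.5  16.2 100. ]]
```

View pics/w4.png

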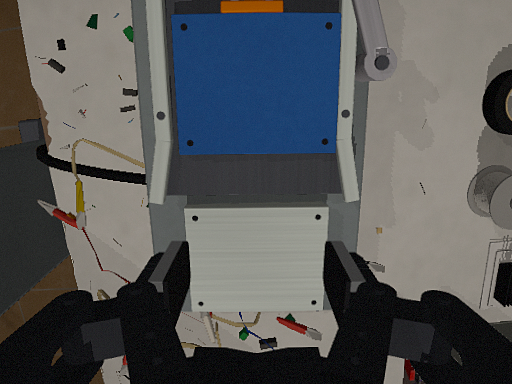

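The wrist view shows the blue panel square against the orange pad (253,5), with the bare stack undisturbed. The hold-down pivot is at (380,66). I'll move on to look at the knob.

```bash
python3 -m handwheel '[[[0.01,0.02,0.01],[0,0,0],0.04],[[0.01,0.02,0.01],[0,0,0],0.04],[[0.01,0.02,0],[0,0,0],0.04],[[0.01,0.02,0],[0,0,0],0.04],[[0.01,0.01,0],[0,0,0],0.04],[[0,0,0],[0,0,0],0.04]]'
python3 - <<'E'
from h import *
s=ctrl.get_state(); im,d=ctrl.grab_frame('wrist'); cv2.imwrite('pics/w5.png',im[:,:,::-1])
h=cv2.cvtColor(im,cv2.COLOR_RGB2HSV)
mr=(((h[...,0]<6)|(h[...,0]>173))&(h[...,1]>150)&(h[...,2]>60)).astype(np.uint8)
n,l,st,ce=cv2.connectedComponentsWithStats(mr)
for k in range(1,n):
    if st[k,4]>60:
        ys,xs=np.where(l==k); P=world('wrist',np.c_[xs,ys],depth=d[ys,xs]); t=P[np.abs(P[:,2]-108)<4]
        print('red',st[k],np.median(P,0).round(1),len(t),t.mean(0).round(1) if len(t) else 0)
print(ctrl.mark_of('wrist','hold_down_knob')[:1])
E
```

```text
t: 15.75
position: [584.4, 206.7, 211.2]
eef_rot: [[0.065, 0.998, -0.002], [0.998, -0.065, -0.0], [-0.0, -0.002, -1.0]]
force: [0.1, -0.0, -0.2]
grip_width: 40.5
gripper_force: 0.0
red [283 103  22  21 358] [611.9 264.6 108. ] 324 [612.5 264.5 108. ]
red [ 42 281  21  16 128] [338.4  85.1   9.2] 0 0
[{'at': [110.0, 294.0], 'conf': 0.67}]
```

View pics/w5.png

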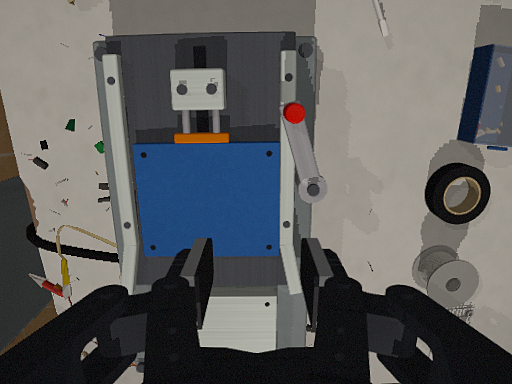

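The wrist view shows the knob at (294,112), the pivot at (313,189), and the panel front touching the pad at (201,138).

```bash
python3 - <<'E'
from h import *
pv=world('wrist',[(313,188)],84)[0]; k=np.array([612.3,264.5]); print(pv,np.linalg.norm(k-pv[:2]))
a=-0.062
u=(k-pv[:2])/np.linalg.norm(k-pv[:2]); th0=np.arctan2(-u[0],u[1])-a; print('theta',th0)
p=k-62*u; ths=np.linspace(th0,1.52,9)
Q=np.array([p+62*np.array([-np.sin(t+a),np.cos(t+a)]) for t in ths]); print(p,Q.round(1).tolist(),np.diff(Q,axis=0).round(1).tolist())
s=ctrl.get_state(); print('to knob',k-s['position'][:2],s['position'])
E
```

```text
[627.30666485 204.60522361  84.        ] 61.7461272322534
theta 0.30749669281027214
[627.36836562 204.35896278] [[612.3, 264.5], [603.4, 261.5], [595.0, 257.3], [587.4, 251.8], [580.7, 245.2], [575.1, 237.7], [570.7, 229.4], [567.5, 220.6], [565.8, 211.3]] [[-8.9, -3.0], [-8.4, -4.3], [-7.6, -5.5], [-6.7, -6.6], [-5.6, -7.5], [-4.4, -8.3], [-3.1, -8.9], [-1.8, -9.2]]
to knob [28.04946225 58.44171138] [584.25053775 206.05828862 211.8704837 ]
```

```bash
python3 -m handwheel '[[[0.014,0.029,0],[0,0,0],0.04],[[0.014,0.029,0],[0,0,0],0.04],[[0,0,0],[0,0,0],0.04],[[0,0,-0.04],[0,0,0],0.04],[[0,0,-0.03],[0,0,0],0.04],[[0,0,-0.02],[0,0,0],0.04],[[0,0,-0.0125],[0,0,0],0.04],[[0,0,-0.0065],[0,0,0],0.04],[[0,0,0],[0,0,0],0.04]]'
```

```text
t: 16.98
position: [613.1, 264.3, 104.2]
eef_rot: [[0.066, 0.998, 0.0], [0.998, -0.066, 0.0], [0.0, 0.0, -1.0]]
force: [-0.2, 0.3, 0.7]
grip_width: 40.0
gripper_force: 0.0
```

```bash
python3 -m handwheel '[[[-0.0008,0,-0.001],[0,0,0],0.03],[[0,0,0],[0,0,0],0.018],[[0,0,0],[0,0,0],0.01],[[0,0,0],[0,0,0],0.01],[[0,0,0],[0,0,0],0.01],[[0,0,0],[0,0,0],0.01]]' 25
```

```text
t: 17.73
position: [612.5, 264.4, 103.4]
eef_rot: [[0.066, 0.998, 0.001], [0.998, -0.066, 0.0], [0.0, 0.001, -1.0]]
force: [0.6, -0.2, 5.7]
grip_width: 13.2
gripper_force: 25.4
```

```bash
python3 -m handwheel '[[[-0.0045,-0.001,0],[0,0,0],0.01],[[-0.0044,-0.002,0],[0,0,0],0.01],[[-0.0043,-0.002,0],[0,0,0],0.01],[[-0.0041,-0.0023,0],[0,0,0],0.01],[[-0.004,-0.0026,0],[0,0,0],0.01],[[-0.0036,-0.0029,0],[0,0,0],0.01],[[-0.0034,-0.0032,0],[0,0,0],0.01],[[-0.0033,-0.0034,0],[0,0,0],0.01]]'
```

```text
t: 18.73
position: [580.7, 244.9, 103.3]
eef_rot: [[0.066, 0.998, 0.001], [0.998, -0.066, 0.0], [0.0, 0.001, -1.0]]
force: [4.2, 2.2, 5.1]
grip_width: 12.4
gripper_force: 25.5
```

```bash
python3 -m handwheel '[[[-0.0029,-0.0037,0],[0,0,0],0.01],[[-0.0027,-0.0038,0],[0,0,0],0.01],[[-0.0023,-0.0041,0],[0,0,0],0.01],[[-0.0021,-0.0042,0],[0,0,0],0.01],[[-0.0017,-0.0044,0],[0,0,0],0.01],[[-0.0014,-0.0045,0],[0,0,0],0.01],[[-0.001,-0.0046,0],[0,0,0],0.01],[[-0.0008,-0.0044,0],[0,0,0],0.01],[[0,0,0],[0,0,0],0.01]]'
python3 -m handwheel '[[[0,0,0],[0,0,0],0.02],[[0,0,0],[0,0,0],0.035],[[0,0,0],[0,0,0],0.035],[[0,0,0.01],[0,0,0],0.035],[[0,0,0.04],[0,0,0],0.035],[[0,0,0.04],[0,0,0],0.035],[[0,-0.02,0.04],[0,0,0],0.035],[[0,-0.04,0.02],[0,0,0],0.035],[[0,0,0],[0,0,0],0.035]]'
python3 - <<'E'
from h import *
im,d=ctrl.grab_frame('wrist'); cv2.imwrite('pics/w6.png',im[:,:,::-1])
E
```

```text
t: 19.85
position: [566.4, 211.0, 103.2]
eef_rot: [[0.067, 0.998, 0.002], [0.998, -0.067, 0.0], [0.0, 0.002, -1.0]]
force: [7.3, 1.0, 3.8]
grip_width: 12.8
gripper_force: 25.4
t: 20.98
position: [566.7, 149.4, 255.8]
eef_rot: [[0.069, 0.998, 0.004], [0.998, -0.069, -0.0], [-0.0, 0.004, -1.0]]
force: [0.5, -0.2, 0.0]
grip_width: 35.0
gripper_force: 0.0
```

View pics/w6.png

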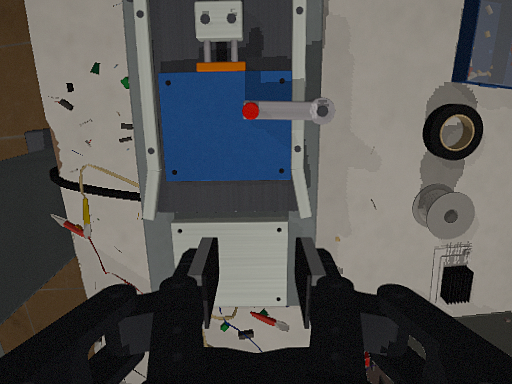

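The hold-down bar lies across the panel (knob at (251,111), pivot at (321,111)). The panel front is still against the pad at row 71, the stack is in place and the arm is clear. I'm handing it in.

```bash
python3 -c "
from rig import ctrl
print(ctrl.job_done())"
```

```text
the job is handed in; nothing more can be done
None
```

I handed the job in at about 21 s; no verdict came back. The blue panel was pressed to an estimated 7–8 N and left against the stop, with the hold-down across it at about 1.5 rad; in the last picture the two lower panels looked undisturbed.

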